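Lay the microscope eyepiece tubes in the V-rest

ROBOT

A 6-joint arm with a two-finger parallel gripper is mounted at the origin on the work surface. World frame = base frame: x ahead of the robot, y to its left, z up, the work surface at z = 0. Lengths are in mm, angles in degrees, forces in N, time in s.
With the tool pointing down it reaches from about 250 to 775 mm from the base axis. Payload 8.9 kg.
Tool frame: the origin (TCP) lies on the centre line of the jaws, within the pads' length; the fingertips stand 17 mm ahead of it and the grasp point (between the pads) lies 2 mm behind it; z points along the fingers, y is the direction in which the jaws open and shut (so a half turn about z gives the same grasp; the last joint's range is limited). The gripper opens to 85 mm and grips with 20 to 120 N. Pads are 22 mm wide; open, the fingers measure 114 mm over their backs; the gripper's body (76 mm by 85 mm) begins 54 mm behind the grasp point. The pads swing forward as they close: fully open they stand 13 mm farther back than shut.
Start: joints at [-76.278, 16.656, -8.789, 64.555, 0, 82.019], TCP at [194.15, -487.78, 248.305] pointing down, gripper open.
Joint ranges: [-144.48, 144.48], [-52.06, 99.96], [-74.48, 78.29], [-112.23, 115.85], [-86.99, 84.42], [-180, 180]. Speed limits (degrees/s): [127.2, 127.2, 159.86, 180, 180, 180].

INTERFACE

Orientations are given as [roll, pitch, yaw] about the fixed x, y, z axes, in that order (R = Rz(yaw) Ry(pitch) Rx(roll)).
In Python, from cell import manip gives the robot as it stands. Calls block until the motion is done:
- manip.goto(position, orientation): joint-space move of the TCP to a pose.
- manip.servo_line(position, orientation=None, v=150, f_stop=None): straight line of the TCP; orientation=None keeps the orientation; v is the mean speed in mm/s. With f_stop (N) it stops when the force on the tool has changed by that much, and returns True; else False.
- manip.move_j(angles): joint-space move.
- manip.open_gripper() and manip.clamp(squeeze=None): open the fingers fully, or close them until they stop; squeeze is the grip in N (None keeps the last).
- manip.dwell(seconds).
- manip.solve_ik(position, orientation): joint angles nearest the present ones, or None.
- manip.observe(): the state.
- manip.capture(name): name is "side" or "top"; returns a dict with "pixels" (420x560x3 uint8, blue, green, red), "fx", "fy", "cx", "cy" (pixels), "R" (3x3) and "t" (3): a world point X has camera coordinates R X + t. Camera axes: x right, y down, z forward; pixel columns grow to the right and rows downward; lengths in mm; the calibration is good to about 2 mm. A picture is of the moment at which its call begins. There is no depth.
A pose or a line that the arm cannot do raises manip.PlanningError and nothing moves.
- manip.sign_off(): hands the job in, once; it reports no verdict.
Trained networks look in the newest picture that a camera, given by its name, has taken for a name from the list of things; names that differ only in an ending like _2 or _b are one class to them, and where a whole thing is asked for, a point or a joint stands for the part that bears it (a point fixed in the world has none). Each returns a list of dicts, best first, with "confidence" (0 to 1); they miss things now and then, are a little off and sometimes report something else, mostly with a low value. They report only what shows in the picture. A call takes as long as a camera call. They do not tell look-alikes from the thing itself.
- manip.recognise(camera, name): "box" ([left, top, right, bottom] in pixels, round what is visible of it).
- manip.trace(camera, name): "region" (420x560 bool, what is visible of it) and "box" ([left, top, right, bottom] in pixels, round what is visible of it).
The state is a dict: "clock": time; "q": joint angles; "joint_velocities": joint speeds; "joint_efforts": joint torques, N m; "position": TCP position; "tcp_rot": TCP orientation; "wrist_force": force on the tool from outside, world axes, zero at the start; "wrist_torque": the same for the moment, N m; "gripper_width": finger opening in mm.
Only numpy, scipy, OpenCV 4.12 (cv2) and the standard library are available. Lean on these libraries where they do the work, as an engineer would, in place of code of your own. Each camera call takes 0.05 s, during which the arm holds its last target.

TASK

The two black eyepiece tubes have been taken off the microscope: lay each of them in its own groove of the blue-and-white V-rest, across both notched rails and roughly centred, so that neither can roll away. Either tube may go in either groove; set them down gently rather than dropping them, let go, and leave the orange-capped glass vial where it lies.

Things in the scene. Friction and masses are not known exactly. Their poses are not given: they have to be found in the camera images.
- tube_red: loose black microscope eyepiece tube, a plain cylinder 34 mm in diameter and 110 mm long, about 0.16 kg, with bright metal ends and a red band (all the same diameter); it starts lying on the bench. Origin at its middle, on its axis (17 mm above the bench at the start); its x axis runs along the tube, and either end may face either way
- tube_green: loose black microscope eyepiece tube, a plain cylinder 34 mm in diameter and 110 mm long, about 0.16 kg, with bright metal ends and a green band (all the same diameter); it starts lying on the bench. Origin at its middle, on its axis (17 mm above the bench at the start); its x axis runs along the tube, and either end may face either way
- v_rest: fixed rest: blue base 110 (x) by 192 (y) by 6 mm and two white rails along y at x = +-35 mm, 12 mm thick, tops 52 mm above the bench, 58 mm free between them. Each has two 90-degree V-notches at y = +-48 mm, 48 wide, 24 deep; the pair at one y is a groove along x. A tube laid in it has its axis 52 mm up and fits the fingers between the rails. Origin: centre of the underside; z up
- vial: bystander: a loose glass specimen vial with an orange cap and a white blank label, 30 mm in diameter, 100 mm long, lying on the bench near the tubes; origin at its middle, on its axis, x along it. Not to be moved
Not all that is in view belongs to the job. Leave any yellow look-alike of the v_rest alone.

How it is judged:
By the outcome, as a careful person would: the job done as asked, in the order asked, and still so for the second after the job is handed in, with the robot touching nothing.
It also fails if it takes over 53 s, if anything falls off the work surface, if the arm or the gripper's body presses on something with over 40 N, if the wrist force passes 120 N, or if a joint passes its speed limit or range.

## Working session

There is one attempt and no reset: what is moved stays moved. The work goes in short steps, each a Python script; the robot and the scene stay as the last script left them, time stands still between calls to the robot, and variables do not carry over. Pictures are saved under pics/ and viewed, and the job is handed in when it is done.

```bash
mkdir -p pics; ls; python3 - <<'E'
from cell import manip
import cv2
for c in ("side","top"):
    p=manip.capture(c); cv2.imwrite(f"pics/{c}0.png",p["pixels"])
    print(c,p["fx"],p["cx"],p["cy"],p["R"],p["t"])
    for n in ("tube_red","tube_green","v_rest","vial"):
        print(n,[(d["box"],round(d["confidence"],2)) for d in manip.recognise(c,n)][:4])
print(manip.observe())
E
```

```text
pics
side 517.71349750233 285.4913366230878 206.7007266258597 [[-0.91304825 -0.40709714  0.02479552]
 [-0.23260202  0.46981862 -0.85156724]
 [ 0.33502119 -0.78328946 -0.52365869]] [ 526.83902398  170.29018495 1102.84584742]
tube_red [([309.9, 166.5, 351.0, 180.4], 0.85)]
tube_green [([269.0, 200.3, 309.8, 222.7], 0.74)]
v_rest [([193.8, 222.9, 283.6, 304.0], 0.84), ([91.4, 217.5, 192.6, 291.6], 0.83), ([296.4, 235.2, 387.7, 312.8], 0.6)]
vial []
top 420.57262147508465 274.6464971931033 215.92187969509493 [[-0.00403991 -0.99980122  0.01952422]
 [-0.99836414  0.00291903 -0.05710102]
 [ 0.05703268 -0.01972296 -0.99817748]] [ -11.59799588  589.05084534 1112.50255507]
tube_red [([362.4, 207.0, 379.5, 250.5], 0.75)]
tube_green [([270.9, 199.8, 282.6, 244.8], 0.88), ([319.4, 223.6, 332.9, 261.4], 0.27)]
v_rest [([120.5, 115.6, 204.4, 164.5], 0.89), ([149.0, 194.2, 228.0, 240.4], 0.69), ([170.3, 270.6, 251.9, 324.6], 0.62)]
vial [([318.1, 224.6, 331.1, 260.5], 0.69)]
{'clock': 0.5, 'q': array([-7.62756067e+01,  1.66585445e+01, -8.79036959e+00,  6.45523553e+01,
       -1.00479170e-03,  8.20195624e+01]), 'joint_velocities': array([ 0.08870565, -0.01901811,  0.02020532, -0.08912715,  0.00058571,
       -0.08091701]), 'joint_efforts': array([-2.25849813e-03, -5.36658812e+01,  3.31439888e+01,  3.14358302e-03,
       -2.94351239e-04,  2.90347778e-06]), 'position': array([ 194.16530875, -487.78110749,  248.27314605]), 'tcp_rot': array([-1.79998603e+02,  8.18820063e-04,  2.17048309e+01]), 'wrist_force': array([-0.25567287,  0.63556941, -0.03415333]), 'wrist_torque': array([0.05032342, 0.0115279 , 0.00382456]), 'gripper_width': 85.31506514794631}
```

View pics/side0.png

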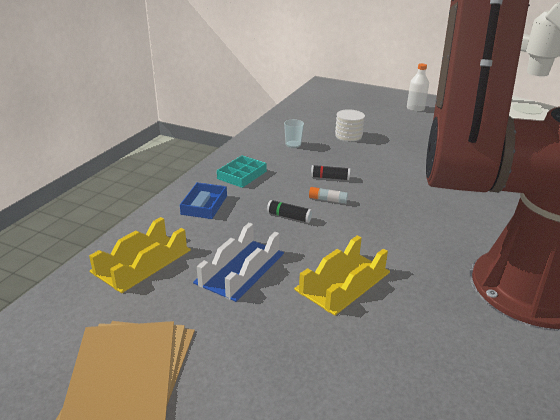

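View pics/top0.png

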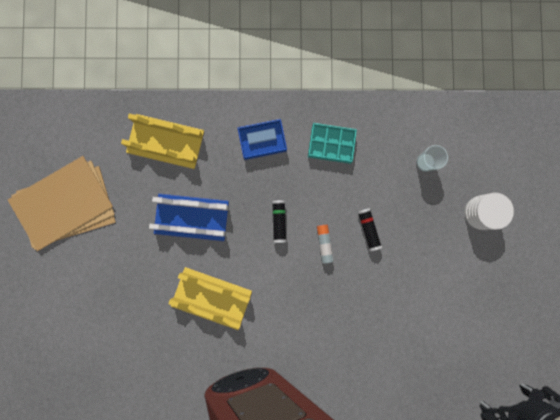

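Top view: the blue and white rest is at about (191,217), the green tube at (279,222), the red tube at (370,230), and the vial at (325,243). The yellow look-alikes are at (163,140) and (211,298). I'll fit poses to the traced silhouettes in both views.

```bash
cat > h.py <<'E'
from cell import manip
import cv2, numpy as np
from scipy.optimize import minimize
def proj(p,X):
    C=np.asarray(X)@np.array(p["R"]).T+np.array(p["t"])
    return np.c_[p["fx"]*C[:,0]/C[:,2]+p["cx"],p["fy"]*C[:,1]/C[:,2]+p["cy"]]
def unproj(p,uv,z):
    R=np.array(p["R"]);t=np.array(p["t"])
    d=R.T@np.array([(uv[0]-p["cx"])/p["fx"],(uv[1]-p["cy"])/p["fy"],1]);o=-R.T@t
    return o+d*(z-o[2])/d[2]
def cyl(L,r):
    a=np.linspace(0,2*np.pi,32,endpoint=False)
    return [np.array([[s*L/2,r*np.cos(b),r*np.sin(b)] for s in(-1,1) for b in a])]
def box(x0,x1,y0,y1,z0,z1): return np.array([[x,y,z] for x in(x0,x1) for y in(y0,y1) for z in(z0,z1)],float)
def rest():
    out=[box(-55,55,-96,96,0,6)]
    for x in(-35,35):
        prof=[(-96,52),(-72,52),(-48,28),(-24,52),(24,52),(48,28),(72,52),(96,52)]
        for (a,za),(b,zb) in zip(prof[:-1],prof[1:]):
            out.append(np.array([[x+s,y,z] for s in(-6,6) for y,z in((a,0),(a,za),(b,0),(b,zb))],float))
    return out
def place(parts,x,y,yaw,z=0):
    c,s=np.cos(np.radians(yaw)),np.sin(np.radians(yaw));R=np.array([[c,-s,0],[s,c,0],[0,0,1]])
    return [P@R.T+[x,y,z] for P in parts]
def render(p,parts,S=4):
    m=np.zeros((420*S,560*S),np.uint8)
    for P in parts:
        uv=(proj(p,P)+.5)*S
        cv2.fillConvexPoly(m,cv2.convexHull(np.round(uv*16).astype(np.int32)),255,shift=4)
    return cv2.resize(m,(560,420),interpolation=cv2.INTER_AREA).astype(np.float32)/255
def fit(views,parts,z,x0):
    # views: list of (cam,mask)
    B=[(p,cv2.GaussianBlur(m.astype(np.float32),(0,0),1.0)) for p,m in views]
    f=lambda v:sum(((cv2.GaussianBlur(render(p,place(parts,v[0],v[1],v[2],z)),(0,0),1.0)-m)**2).sum() for p,m in B)
    sim=np.array([x0]+[np.add(x0,d) for d in([8,0,0],[0,8,0],[0,0,8])],float)
    r=minimize(f,x0,method="Nelder-Mead",options=dict(initial_simplex=sim,xatol=.05,fatol=.01))
    return r.x.round(2),round(r.fun,1)
def init(p,m,z):
    (c,(w,h),a)=cv2.minAreaRect(np.argwhere(m)[:,::-1].astype(np.float32))
    b=cv2.boxPoints((c,(w,h),a)); e=b[1]-b[0],b[2]-b[1]; e=max(e,key=np.linalg.norm)
    P,Q=unproj(p,np.array(c)-e/2,z),unproj(p,np.array(c)+e/2,z); d=Q-P
    y=np.degrees(np.arctan2(d[1],d[0])); y=(y+90)%180-90
    return [(P[0]+Q[0])/2,(P[1]+Q[1])/2,y]
E
python3 - <<'E'
from h import *
cam={c:manip.capture(c) for c in("side","top")}
rough={"tube_red":(370,230,17),"tube_green":(279,222,17),"v_rest":(191,217,30),"vial":(325,243,15)}
for n,parts,z in(("tube_red",cyl(110,17),17),("tube_green",cyl(110,17),17),("vial",cyl(100,15),15),("v_rest",rest(),0)):
    V={}
    for c in cam:
        X=unproj(cam["top"],rough[n][:2],rough[n][2]); tgt=proj(cam[c],[X])[0]
        best=None
        for d in manip.trace(c,n):
            b=d["box"]; e=np.hypot((b[0]+b[2])/2-tgt[0],(b[1]+b[3])/2-tgt[1])
            if e<20 and d["confidence"]>.2 and (best is None or e<best[0]): best=(e,d)
        if best: V[c]=best[1]["region"]; print(n,c,best[1]["confidence"],V[c].sum())
    if "top" not in V: print("no top",n); continue
    x0=init(cam["top"],V["top"],z if z else 40)
    if n=="v_rest": x0[2]=(x0[2]-90+90)%180-90
    print(n,"init",np.round(x0,1))
    for s in (["top"],["side"],["top","side"]):
        if all(k in V for k in s):
            r=fit([(cam[k],V[k]) for k in s],parts,z,x0); print("  ",s,r)
    for c in V:
        im=cam[c]["pixels"]
        m=render(cam[c],place(parts,*r[0],z))>.5
        cs,_=cv2.findContours(m.astype(np.uint8),cv2.RETR_CCOMP,cv2.CHAIN_APPROX_NONE)
        cv2.drawContours(im,cs,-1,(255,0,255),1)
a=cv2.resize(cam["top"]["pixels"][160:300,130:410],(800,400),interpolation=cv2.INTER_CUBIC); cv2.imwrite("pics/fit_top.png",a)
a=cv2.resize(cam["side"]["pixels"][150:310,170:370],(750,600),interpolation=cv2.INTER_CUBIC); cv2.imwrite("pics/fit_side.png",a)
E
```

```text
tube_red side 0.62 441
tube_red top 0.7 467
tube_red init [ 553.8 -267.8   16.1]
   ['top'] (array([ 555.2 , -267.61,   15.49]), np.float64(19.6))
   ['side'] (array([ 556.1 , -269.13,   15.51]), np.float64(5.3))
   ['top', 'side'] (array([ 555.4 , -267.85,   15.35]), np.float64(26.3))
tube_green side 0.87 612
tube_green top 0.84 508
tube_green init [576.7 -24.2   1.9]
   ['top'] (array([575.94, -23.79,   2.09]), np.float64(5.4))
   ['side'] (array([579.72, -25.21,   0.88]), np.float64(1.5))
   ['top', 'side'] (array([577.98, -23.93,   2.  ]), np.float64(14.9))
vial side 0.91 409
vial top 0.64 418
vial init [ 514.6 -147.5    9.2]
   ['top'] (array([ 515.4 , -146.98,    8.1 ]), np.float64(3.6))
   ['side'] (array([ 520.62, -147.59,    8.32]), np.float64(6.6))
   ['top', 'side'] (array([ 517.34, -146.96,    7.94]), np.float64(19.3))
v_rest side 0.92 3668
v_rest top 0.89 2995
v_rest init [587.6 212.9  -5.3]
   ['top'] (array([589.1 , 213.51,  -5.79]), np.float64(7.4))
   ['side'] (array([591.76, 212.99,  -6.12]), np.float64(16.3))
   ['top', 'side'] (array([590.35, 213.63,  -5.64]), np.float64(42.4))
```

View pics/fit_top.png

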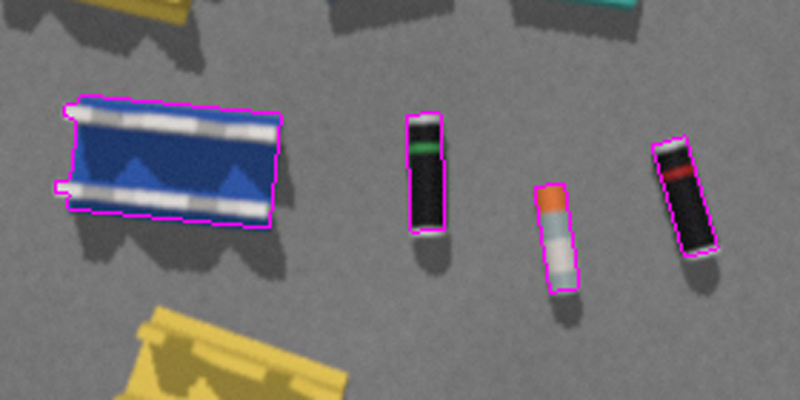

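View pics/fit_side.png

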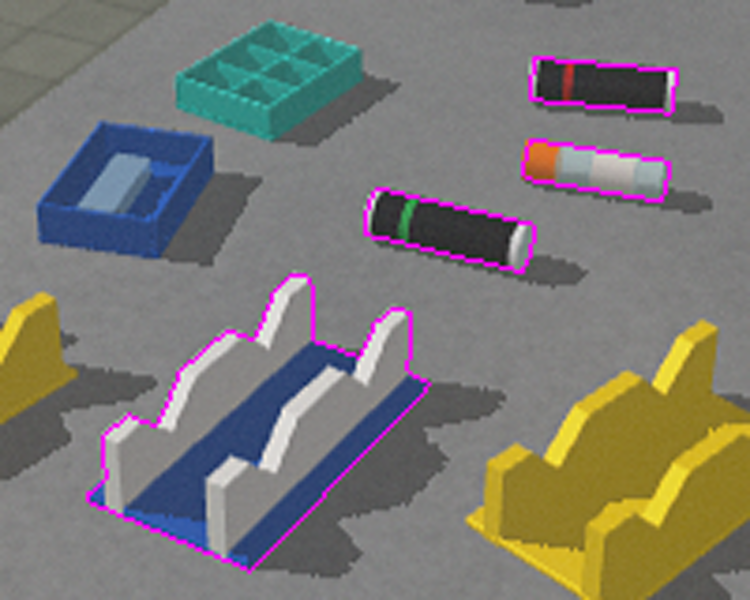

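The overlay contours match the real outlines in both views. The rest is at (590, 213.6) with yaw -5.7°, and the tubes and vial are fitted too. Picking green first.

```bash
cat >> h.py <<'E'
REST=np.array([590.2,213.5]);RY=-5.7
def st(s):
    o=manip.observe();print(s,"t%.2f"%o["clock"],o["position"].round(1),o["tcp_rot"].round(1),"F",o["wrist_force"].round(1),"w%.1f"%o["gripper_width"]);return o
def groove(ly):
    a=np.radians(RY);return REST+ly*np.array([-np.sin(a),np.cos(a)])
def yaws(x,y,z,yaw):
    q0=manip.observe()["q"];c=[]
    for k in(0,180,-180):
        q=manip.solve_ik([x,y,z],[180,0,yaw+k])
        if q is not None: c.append((abs(np.array(q)-q0).max(),yaw+k))
    return min(c)[1]
def pick(x,y,yaw):
    w=yaws(x,y,130,yaw); print("yaw",w)
    manip.goto([x,y,130],[180,0,w]); st("above")
    print("hit",manip.servo_line([x,y,21],v=110,f_stop=12)); st("down")
    manip.clamp(40); st("clamped")
    manip.servo_line([x,y,150],v=130); st("up")
    return w
E
python3 - <<'E'
from h import *
st("0"); pick(577,-24,2.0)
p=manip.capture("side");cv2.imwrite("pics/g1.png",cv2.resize(p["pixels"][60:310,170:420],(600,600),interpolation=cv2.INTER_CUBIC))
E
```

```text
0 t1.00 [ 194.2 -487.8  248.3] [180.   -0.   21.7] F [ 0.   0.3 -0.2] w85.4
yaw 2.0
above t3.19 [577.1 -24.8 130.2] [180.   -0.    1.9] F [-0.9  0.  -0.2] w85.3
hit False
down t4.33 [577.5 -24.1  21.6] [ 1.8e+02 -1.0e-01  2.0e+00] F [-0.3  0.1  0.7] w85.3
clamped t4.87 [577.2 -24.   21.4] [180.  -0.   2.] F [-0.8  0.7  5.8] w32.5
up t6.01 [576.4 -23.9 149.1] [-1.8e+02  1.0e-01  2.0e+00] F [ 0.3 -0.5 -1.3] w32.5
```

View pics/g1.png

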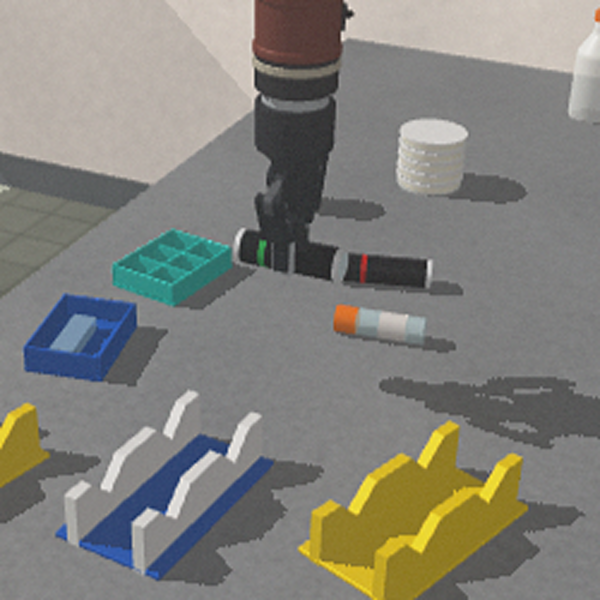

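The green tube is held level and the pads sit near its middle. In the crop the tube spans columns 236–343 and the pads are at 290. Placing it in the far groove.

```bash
cat >> h.py <<'E'
def carry(ly):
    x,y=groove(ly); w=yaws(x,y,150,RY); print("groove",x,y,w)
    manip.goto([x,y,150],[180,0,w]); st("over")
    manip.servo_line([x,y,68],v=100); st("near")
    print("hit",manip.servo_line([x,y,54],v=15,f_stop=5)); return st("touch")
E
python3 - <<'E'
from h import *
carry(48)
p=manip.capture("side");cv2.imwrite("pics/g2.png",cv2.resize(p["pixels"][150:330,170:350],(600,600),interpolation=cv2.INTER_CUBIC))
E
```

```text
groove 594.9673479876947 261.26266735813886 -185.7
over t8.22 [595.  260.9 149.9] [-180.    -0.   174.2] F [ 0.   0.1 -1.7] w32.9
near t9.19 [595.5 261.4  68.7] [1.800e+02 1.000e-01 1.743e+02] F [ 0.3 -0.7 -1.7] w32.3
hit True
touch t9.90 [594.8 260.9  56.8] [-180.    -0.   174.3] F [ 0.1 -1.5  3.4] w32.5
```

View pics/g2.png

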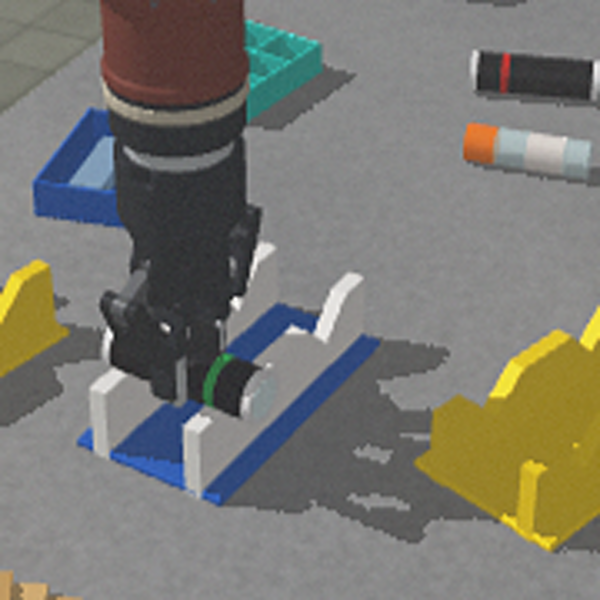

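The tube touched at TCP z 56.8, against about 56.5 expected, so it is seated in the left groove with its ends over both rails. Releasing, then picking the red tube.

```bash
python3 - <<'E'
from h import *
manip.open_gripper(); o=st("open")
x,y=o["position"][:2]
manip.servo_line([x,y,150],v=130); st("up")
manip.goto([575,-24,150],[180,0,10])
for c in("side","top"):
    p=manip.capture(c); cv2.imwrite(f"pics/r1{c}.png",p["pixels"])
    for d in manip.trace(c,"tube_red")[:2]:
        print(c,d["confidence"],d["box"],fit([(p,d["region"])],cyl(110,17),17,[555.4,-267.8,15.4]))
st("x")
E
```

```text
open t10.52 [594.1 261.   56.1] [-1.799e+02 -1.000e-01  1.743e+02] F [ 0.1  0.1 -1.3] w85.4
up t11.39 [593.6 260.8 149.2] [-179.9   -0.2  174.3] F [ 0.   0.3 -0.2] w85.2
side 0.66 [308.7, 167.2, 350.3, 179.9] (array([ 556.65, -270.31,   13.44]), np.float64(3.5))
x t13.65 [575.  -23.7 150. ] [-180.    0.   10.] F [-0.8  0.5  0. ] w85.0
```

View pics/r1side.png

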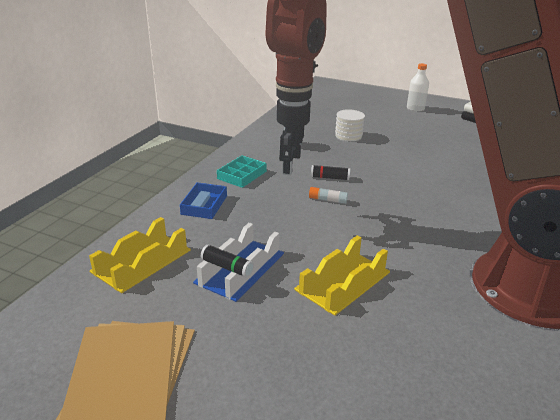

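The green tube lies across both rails at (223,259). The red tube (330,173) and the vial have not moved.

```bash
python3 - <<'E'
from h import *
pick(555.7,-268.2,15.2)
p=manip.capture("side");cv2.imwrite("pics/r2.png",cv2.resize(p["pixels"][60:260,230:430],(600,600),interpolation=cv2.INTER_CUBIC))
carry(-48)
p=manip.capture("side");cv2.imwrite("pics/r3.png",cv2.resize(p["pixels"][150:330,170:350],(600,600),interpolation=cv2.INTER_CUBIC))
E
```

```text
yaw 15.2
above t14.62 [ 555.9 -267.1  130.1] [-180.    -0.    15.2] F [-0. -0.  0.] w85.2
hit False
down t15.76 [ 556.2 -268.5   21.7] [179.9  -0.   15.2] F [0.4 0.2 0.4] w85.2
clamped t16.29 [ 555.9 -268.3   21.5] [180.   -0.   15.2] F [-1.3 -0.2  6.6] w32.5
up t17.43 [ 555.2 -267.9  149.1] [-1.799e+02  1.000e-01  1.520e+01] F [-0.1  0.1 -1.6] w32.8
groove 585.4326520123054 165.73733264186114 -185.7
over t19.27 [585.6 165.2 149.9] [-180.    -0.   174.2] F [-0.3 -0.4 -1. ] w32.6
near t20.23 [585.9 165.8  68.6] [1.800e+02 1.000e-01 1.743e+02] F [-0.5 -0.4 -1.2] w32.6
hit True
touch t20.93 [585.3 165.6  57.2] [-180.    -0.   174.3] F [-1.2 -0.3  5.3] w32.5
```

View pics/r2.png

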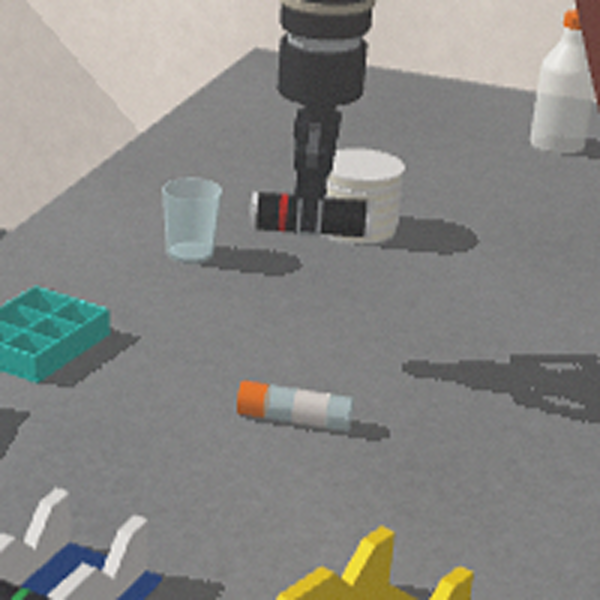

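View pics/r3.png

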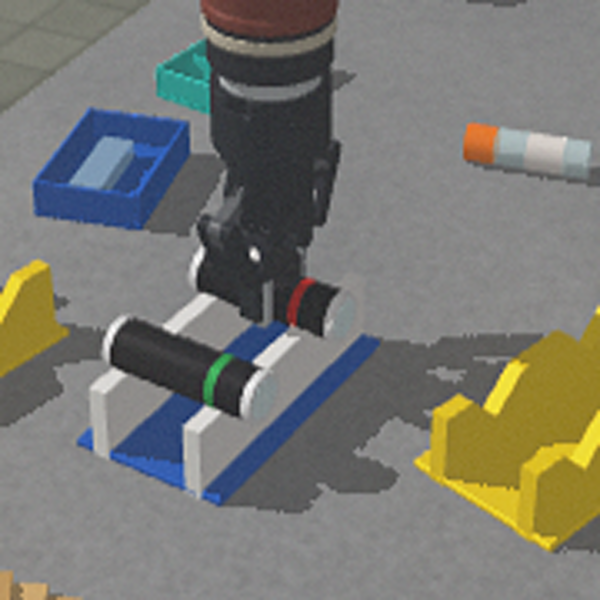

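The red tube was gripped at its middle and is now in contact with the near groove at z 57.2. The green tube is undisturbed. Releasing, clearing the arm and checking.

```bash
python3 - <<'E'
from h import *
manip.open_gripper(); o=st("open")
x,y=o["position"][:2]
manip.servo_line([x,y,170],v=130); st("up")
manip.goto([400,-300,250],[180,0,0]); st("away")
cam={c:manip.capture(c) for c in("side","top")}
for n,gy in(("tube_green",48),("tube_red",-48)):
    g=groove(gy)
    for c in cam:
        for d in manip.trace(c,n)[:1]:
            v,f=fit([(cam[c],d["region"])],cyl(110,17),52,[*g,RY]); print(n,c,d["confidence"],v,f,"minus groove",(v[:2]-g).round(1))
for c in cam:
    for d in manip.trace(c,"vial")[:1]: print("vial",c,fit([(cam[c],d["region"])],cyl(100,15),15,[517,-147,8]))
cv2.imwrite("pics/f_side.png",cv2.resize(cam["side"]["pixels"][150:330,170:370],(666,600),interpolation=cv2.INTER_CUBIC))
cv2.imwrite("pics/f_top.png",cv2.resize(cam["top"]["pixels"][160:300,130:410],(800,400),interpolation=cv2.INTER_CUBIC))
E
```

```text
open t21.55 [584.6 165.5  56.5] [-1.800e+02 -1.000e-01  1.743e+02] F [-0.6  0.4 -0. ] w85.2
up t22.57 [584.1 165.5 169.2] [-179.9   -0.2  174.3] F [-0.5 -0.1 -0.7] w85.2
away t24.42 [ 400.3 -299.6  249.8] [-1.8e+02  0.0e+00  1.0e-01] F [-0.5 -0.8  0.3] w85.4
tube_green side 0.66 [596.97 260.46  -5.37] 4.7 minus groove [ 2.  -0.8]
tube_green top 0.92 [593.5  261.61  -6.36] 2.4 minus groove [-1.5  0.3]
tube_red side 0.71 [587.59 164.94  -6.09] 14.1 minus groove [ 2.2 -0.8]
tube_red top 0.78 [586.5  165.95  -6.02] 2.6 minus groove [1.1 0.2]
vial side (array([ 519.15, -147.98,    7.6 ]), np.float64(0.9))
vial top (array([ 515.48, -146.91,    8.76]), np.float64(4.1))
```

View pics/f_side.png

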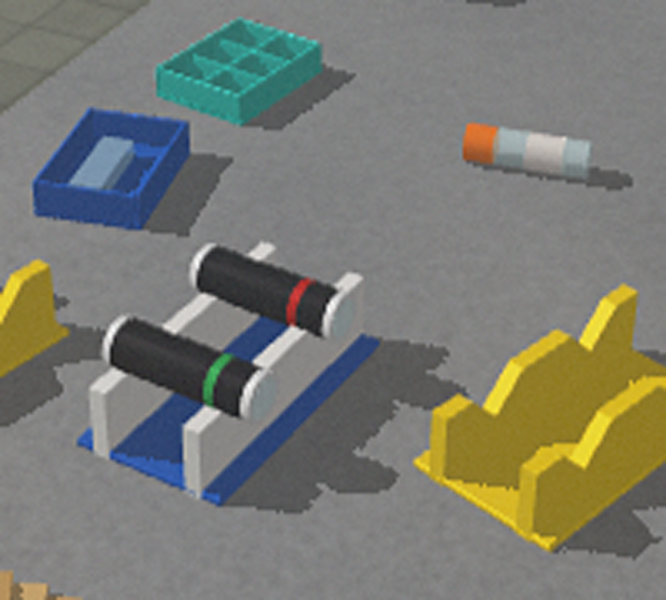

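View pics/f_top.png

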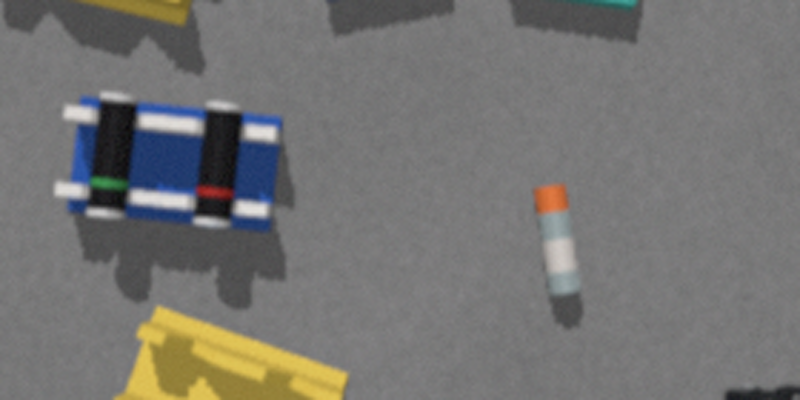

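Both tubes lie in their grooves across both rails and are centred. The vial hasn't moved and the gripper is clear, so I'm handing in.

```bash
python3 -c "
from cell import manip
print(manip.sign_off())"
```

```text
the job is handed in; nothing more can be done
None
```

Both tubes are in the blue-and-white V-rest, each lying across both notched rails: green in the far groove, red in the near one. I lowered each until it touched (about 5 N), let go and moved the arm clear. I handed the job in at about 25 s of the 53 s allowed.

- **Tube positions:** in the last pictures, both cameras put each tube within about 2 mm of its groove centre and within 1° of its direction.
- **Vial:** its fitted position is unchanged within measurement error. The two cameras differ by about 4 mm in x for it, but each agrees with its own earlier reading to within about 1.5 mm.
- **Checks that failed or disagreed:** the side and top cameras also differ by 1–4 mm in x for the tubes, mostly around the stated calibration error. Before I picked up the red tube, the top-camera network missed it once. I relied on the side camera and the earlier fit, and the grasp came out centred.

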